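# Scan a shield seam with a field probe and hover it over the gold oscillator

## Robot

A 6-joint arm with a two-finger parallel gripper is mounted at the origin on a cart in front of the work surface, level with it; the furniture and walls round the work are solid. World frame = base frame: x ahead of the robot, y to its left, z up, the work surface at z = 0. Lengths are in m, angles in degrees, forces in N, time in s.
With the tool pointing down it reaches from about 0.4 to 0.925 m from the base axis. Payload 3.4 kg.
Tool frame: the origin (TCP) lies midway between the tips of the shut fingers; the grasp point (between the pads) lies 19 mm behind it; z points along the fingers, y is the line along which they close (so a half turn about z gives the same grasp; the last joint's range is limited). The gripper opens to 85 mm and grips with 20 to 120 N. Pads are 22 mm wide; open, the fingers measure 114 mm over their backs; the gripper's body (76 mm by 85 mm) begins 54 mm behind the grasp point. The pads swing forward as they close: fully open they stand 13 mm farther back than shut.
Start: joints at [-71.648, 17.578, 86.31, -0, 76.112, -4.211], TCP at [0.221, -0.531, 0.231] pointing down, gripper open.
Joint ranges: [-179.03, 179.03], [-60, 130.46], [8.19, 133.38], [-81.62, 261.62], [5.75, 156.47], [-153.77, 153.77]. Speed limits (degrees/s): [147.25, 147.25, 180, 180, 180, 180].

## Interface

Orientations are given as [roll, pitch, yaw] about the fixed x, y, z axes, in that order (R = Rz(yaw) Ry(pitch) Rx(roll)).
In Python, from rig import manip, eyes, ticket gives the robot as it stands.
- The arm moves only by the shell command python3 -m handwheel 'ROWS' [FORCE]. ROWS is JSON, a list of rows, each a list of 5 numbers: the shift along the tool's x, y, z in mm, then the turn about the tool's z in degrees, then the closure, from 0 (fully open) to 1 (shut). In form: [[tx, ty, tz, turn, hand], ...]. A call has 1 to 5 rows; each row is the pose to reach, as a shift and turn from the pose commanded when the call began, along the tool's axes at that moment; what a row does not reach only later rows make up. A row lasts 1/12 s, in which the tool goes at most 41.7 mm and 7.16 degrees, less where a joint would pass 70% of its speed; a pose out of reach is approached as far as the arm can. A call with a gripper value outside its range is refused whole. The fingers move at their own pace and stop on an object; FORCE is the grip in N (left out, the last holds). Time passes only in rows, so rows that repeat a pose let the fingers close. It gives the time, the measured TCP pose, the force, the opening and the grip force at its end, in the units of the state.
- manip.read_state(): the state, without advancing time (a new reading comes with each control period).
- eyes.grab_frame(name): name is "side" or "top"; returns the picture (480x640x3 uint8, blue, green, red); there is no depth.
- eyes.calibration(name): a dict with "camera_matrix" (3x3 intrinsics, pixels), "eye" and "attitude" of the camera in the world. Camera axes: x right, y down, z forward; pixel columns grow to the right and rows downward; lengths in m; the calibration is good to about 2 mm. A picture is of the moment at which its call begins. calibration takes no time and is no camera call.
- ticket.finish_job(): hands the job in; it is judged then, once.
The state is a dict: "clock": time; "q": joint angles; "joint_vel": joint speeds; "joint_efforts": joint torques, N m; "eef_pos": TCP position; "eef_rot": TCP orientation; "wrist_force": force on the tool from outside, world axes, zero at the start; "moment": the same for the moment, N m; "width": opening from 0.0 (shut) to 1.0 (fully open); "grasp_force": force on a finger pad.
Only numpy, scipy, OpenCV 4.12 (cv2) and the standard library are available. Lean on these libraries where they do the work, as an engineer would, in place of code of your own. Each camera call takes 0.05 s, during which the arm holds its last target. There are 200 camera calls.

## Task

Take the blue-handled field probe out of its stand and, keeping it upright, carry it over the solder reels to the radio board; with the flat of its copper loop in line with the shield's seam and about 5 mm above it, sweep slowly (about 2 cm/s) along the seam from the red-dot end to the other end. Then lift it over the black heat sink and finish by holding it still, centred about 6 mm above the gold-lidded oscillator with the flat of the loop along the oscillator's long side. Keep hold of the probe at the end, never let the probe or gripper touch the board or its parts, and leave the reels and the tin where they are.

Things in the scene. Friction and masses are not known exactly. Their poses are not given: they have to be found in the camera images.
- probe_handle (a point): Centre of the handle of the upright probe (60 g, 108 mm tall, loose). Blue handle 24 (x) by 14 (y) by 46 mm tall, this point half-way up; pinch it across the 14 mm. Under it a collar 34 x 28 x 4 mm that rests on the stand, a thin shaft, and at the bottom a flat copper loop 16 mm wide (along x), 3 mm thick (y), so parallel to the handle's wide faces. z up.
- probe_tip (a point): Lowest point of the copper loop, on the probe's long axis, 85 mm straight below probe_handle. Same axes as the probe.
- field_probe: The whole probe; its origin is the lowest point of the loop (same as probe_tip).
- probe_stand: Fixed grey stand, 48 x 48 x 62 mm, origin at the centre of its underside. A 22 mm round hole passes down through its centre; the probe hangs in it by its collar, the loop 58 mm down, and lifts straight up out of it.
- test_board: Fixed green board on a black plate, 84 (x) by 110 (y) mm, origin under its centre on the bench, board top 12 mm up. Silver shield can 30 x 68 mm at x -22 mm, top 18 mm up; its seam runs along y at x -22 mm, red dot beyond the +y end. Black heat sink at x 4 mm, 12 mm thick, 76 mm long (y), top 44 mm up. Oscillators at x 27, y +26 and -26 mm (either may be gold).
- seam_start (a point): The red-dot end of the sweep: on the seam at the level of the lid tops (18 mm up), 4 mm inside the shield's edge. The axes are those of the board.
- seam_end (a point): Other end of the sweep, on the seam at the level of the lid tops, 60 mm from seam_start along the board's -y.
- gold_osc: Oscillator module with a gold (brass) lid, fixed on the board, 22 (its x, long side, which runs along the board's x) by 12 by 6 mm, origin at the centre of its underside, 12 mm above the bench.
- gold_osc_top (a point): Centre of the gold lid's top, 6 mm above the module's origin, 18 mm above the bench; same axes: x along the long side.
- grey_osc: Like the gold one but with a grey lid: not the target.
- grey_reel: Bystander: reel of solder wire with pale flanges, loose, 56 mm across, 58 mm tall, standing on the bench between stand and board; origin at the centre of its underside.
- blue_reel: Bystander: reel of solder wire with blue flanges, loose, 56 mm across, 58 mm tall; origin at the centre of its underside.
- small_tin: Bystander: small round metal tin, loose, 41 mm across, 18 mm tall; origin at the centre of its underside.
There are look-alikes about, which are no part of the job. Of the things that look like the field_probe, the largest one is meant.

How it is judged:
By the outcome, as a careful person would: the job done as asked, in the order asked, and still so for the second after the job is handed in, while the arm keeps its last pose, push and grip.
It also fails if it takes over 61 s, if anything falls off the work surface, if the arm or the gripper's body presses on something with over 40 N, if the wrist force passes 120 N, or if a joint passes its speed limit or range.

## Working session

There is one attempt and no reset: what is moved stays moved. The work goes in short steps, Python scripts to look and compute and a shell command to move; the robot and the scene stay as the last step left them, time stands still between calls to the robot, and variables do not carry over. Pictures are saved under pics/ and viewed, at most 10 in all, crops included, and the job is handed in when it is done.

```bash
mkdir -p pics; ls; python3 - <<'E'
from rig import manip,eyes
import cv2
for n in("side","top"):
    cv2.imwrite(f"pics/{n}0.png",eyes.grab_frame(n)); c=eyes.calibration(n); print(n,c)
print(manip.read_state())
E
```

```text
pics
side {'camera_matrix': array([[588.9274599 ,   0.        , 318.14325425],
       [  0.        , 588.9274599 , 245.39633381],
       [  0.        ,   0.        ,   1.        ]]), 'eye': array([0.31918839, 0.87862432, 0.74214017]), 'attitude': array([-128.78482199,    0.39487789, -162.05107396])}
top {'camera_matrix': array([[563.27403659,   0.        , 319.53286851],
       [  0.        , 563.27403659, 241.20180467],
       [  0.        ,   0.        ,   1.        ]]), 'eye': array([0.45499431, 0.08315495, 0.9845386 ]), 'attitude': array([-172.89756842,    0.29045645,  -89.2883911 ])}
{'clock': 0.1, 'q': array([-7.16478441e+01,  1.76193815e+01,  8.63740318e+01,  6.19204910e-04,
        7.61104527e+01, -4.21141938e+00]), 'joint_vel': array([-0.0089468 , -0.01731687, -0.1807386 , -0.03220689, -0.08633201,
        0.04239036]), 'joint_efforts': array([ 2.10859380e-04, -4.58527458e+01, -2.52607083e+01, -2.29654488e-04,
        5.48612501e-03, -1.22878185e-05]), 'eef_pos': array([ 0.22042257, -0.53042507,  0.23047469]), 'eef_rot': array([-1.79896459e+02, -8.22681174e-03,  2.25634187e+01]), 'wrist_force': array([-1.117932  ,  0.05141477,  1.1319007 ]), 'moment': array([ 0.03052968, -0.01407135,  0.02771098]), 'grasp_force': 0.0, 'width': 1.0010782982551423}
```

View pics/top0.png

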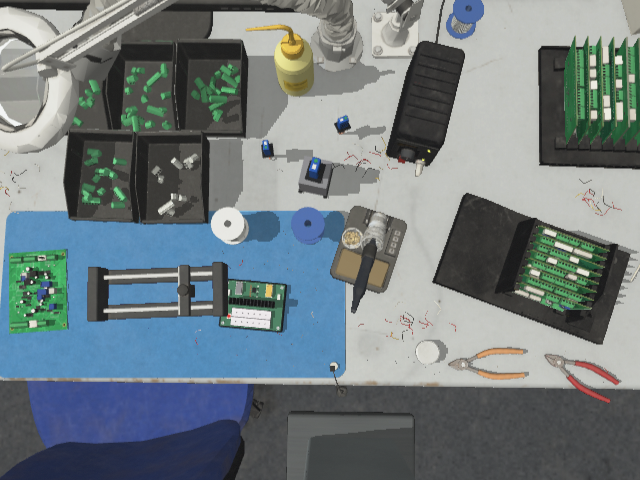

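View pics/side0.png

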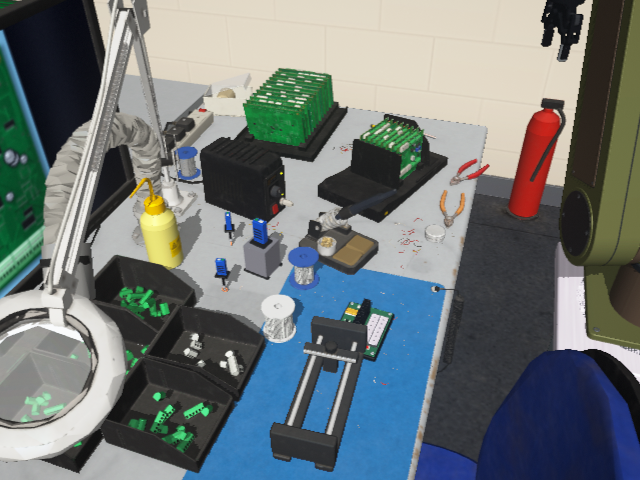

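The top view shows the stand with the largest blue probe at (315,170). Two small look-alikes stand at (267,150) and (343,124), the board is at (252,305), the reels at (230,225) and (307,225), and the tin at (428,352). The candidate at (315,170) is the only one in a grey stand and the largest, so it fits. Next I'll confirm it in one crop.

```bash
python3 - <<'E'
import cv2,numpy as np
t=cv2.imread("pics/top0.png");s=cv2.imread("pics/side0.png")
a=cv2.resize(t[100:340,200:350],None,fx=2.5,fy=2.5,interpolation=cv2.INTER_CUBIC)
b=cv2.resize(s[200:365,220:400],None,fx=2.3,fy=2.3,interpolation=cv2.INTER_CUBIC)
o=np.zeros((600,800,3),np.uint8);o[:a.shape[0],:375]=a[:600];o[:b.shape[0],380:380+b.shape[1]]=b[:600]
cv2.imwrite("pics/crop.png",o)
E
```

```text
(no output)
```

View pics/crop.png

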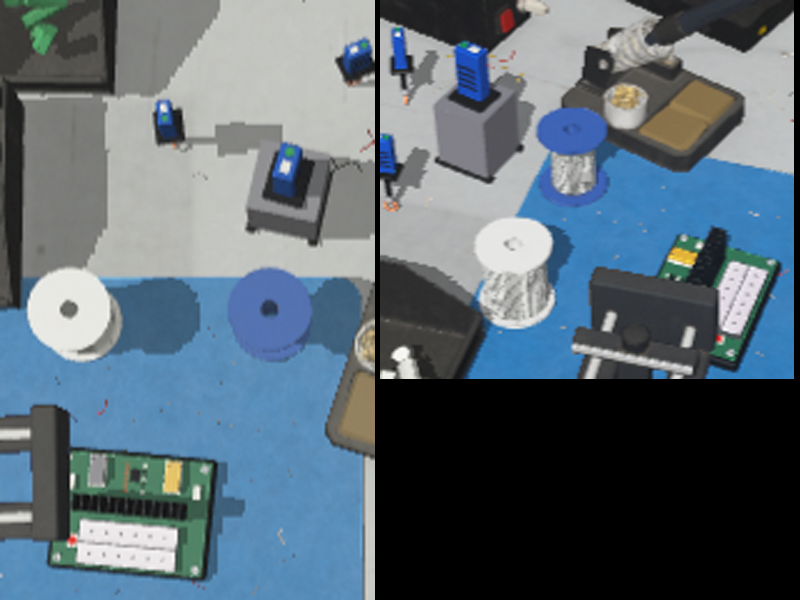

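The crop confirms the probe: the largest blue handle, in the grey stand at about (315,170). On the board the red dot is at the left (+y) end at about (228,316), the gold oscillator is at about (269,290), and the grey one is at about (239,288).

```bash
cat > h.py <<'E'
import cv2,numpy as np
from scipy.spatial.transform import Rotation as Ro
from rig import manip,eyes
def cal(n):
    c=eyes.calibration(n);return c["camera_matrix"],np.array(c["eye"]),Ro.from_euler("xyz",c["attitude"],degrees=True).as_matrix()
def ray(n,p):
    K,e,R=cal(n);return e,R@np.linalg.solve(K,[p[0],p[1],1.])
def onz(n,p,z):
    e,d=ray(n,p);return e+d*(z-e[2])/d[2]
def two(p,q):
    (a,u),(b,v)=ray("top",p),ray("side",q)
    s=np.linalg.lstsq(np.c_[u,-v],b-a,rcond=None)[0];x,y=a+u*s[0],b+v*s[1];return (x+y)/2,np.linalg.norm(x-y)
def px(n,P):
    K,e,R=cal(n);q=K@(R.T@(np.array(P)-e));return q[:2]/q[2]
def blobs(img,box,lo,hi,amin=20):
    x0,y0,x1,y1=box;h=cv2.cvtColor(img[y0:y1,x0:x1],cv2.COLOR_BGR2HSV);m=cv2.inRange(h,lo,hi)
    cs=cv2.findContours(m,cv2.RETR_EXTERNAL,cv2.CHAIN_APPROX_NONE)[0]
    return [c+np.array([x0,y0]) for c in sorted(cs,key=cv2.contourArea,reverse=True) if cv2.contourArea(c)>=amin]
def rect(n,c,z):
    P=np.array([onz(n,p,z)[:2]*1000 for p in c[:,0]],np.float32)
    (x,y),(w,h),a=cv2.minAreaRect(P)
    if h>w:w,h,a=h,w,a+90
    return np.round([x,y,w,h,(a+90)%180-90],1)  # mm, long side angle
E
python3 - <<'E'
from h import *
t=cv2.imread("pics/top0.png");s=cv2.imread("pics/side0.png")
def show(l,n,b,z,k=3):
    for c in b[:k]: print(l,rect(n,c,z),cv2.boundingRect(c))
show("shield",'top',blobs(t,(215,295,295,340),(0,0,170),(180,60,255)),.018)
show("gold",'top',blobs(t,(215,270,295,310),(12,90,120),(32,255,255),8),.018)
show("green",'top',blobs(t,(210,270,300,340),(50,60,40),(90,255,200)),.012)
show("handle",'top',blobs(t,(298,150,335,200),(100,150,60),(125,255,255)),.112)
show("stand",'top',blobs(t,(290,145,340,205),(0,0,60),(180,80,135)),.062,2)
show("white",'top',blobs(t,(200,200,260,250),(0,0,170),(180,60,255)),.058,1)
show("bluereel",'top',blobs(t,(285,200,330,250),(110,100,60),(125,255,255)),.058,1)
show("red",'top',blobs(t,(215,300,240,335),(0,150,100),(8,255,255),2),.012,1)
show("tin",'top',blobs(t,(405,330,450,370),(0,0,190),(180,60,255)),.018,1)
show("handle side",'side',blobs(s,(245,210,280,260),(100,150,60),(125,255,255)),.1,1)
# jaw top of vice: corners in both
print("jaw",two((221,263),(313,318)),two((227,310),(367,324)))
E
```

```text
shield [443.1 208.9  73.   29.7  85.4] (227, 308, 44, 21)
gold [489.3 175.8  18.8   8.6   1.3] (266, 285, 6, 12)
green [464.9 203.6 104.3  79.5  85.5] (220, 280, 65, 51)
handle [681.1  99.2  32.2  15.3 -10.3] (309, 158, 12, 21)
stand [673.6  90.9  68.6  61.2  87.2] (298, 162, 42, 37)
stand [716.6 122.3  37.1  19.  -89.4] (290, 149, 23, 12)
white [610.9 232.9  89.8  61.3 -30.4] (211, 200, 49, 45)
bluereel [597.4 110.5  60.6  53.3   0.7] (291, 207, 33, 37)
tin [393.5 -94.2  75.7  64.8 -89.3] (405, 330, 45, 40)
handle side [683.2 109.7  75.5  24.8 -67.1] (253, 218, 15, 26)
jaw (array([0.53391068, 0.25159294, 0.06002118]), np.float64(0.003853059097070436)) (array([0.45277009, 0.23837152, 0.05954748]), np.float64(0.005145572339681926))
```

Board yaw is about -4.6°, centre about (0.465, 0.204). The gold lid measures within 1 mm of what that predicts. The probe's yaw needs a closer look.

```bash
python3 - <<'E'
from h import *
t=cv2.imread("pics/top0.png");s=cv2.imread("pics/side0.png")
a=cv2.resize(t[150:200,295:335],None,fx=10,fy=10,interpolation=cv2.INTER_CUBIC)
b=cv2.resize(s[212:262,245:284],None,fx=10,fy=10,interpolation=cv2.INTER_CUBIC)
o=np.zeros((500,800,3),np.uint8);o[:,:400]=a;o[:,405:795]=b
cv2.imwrite("pics/crop2.png",o)
E
```

```text
(no output)
```

View pics/crop2.png

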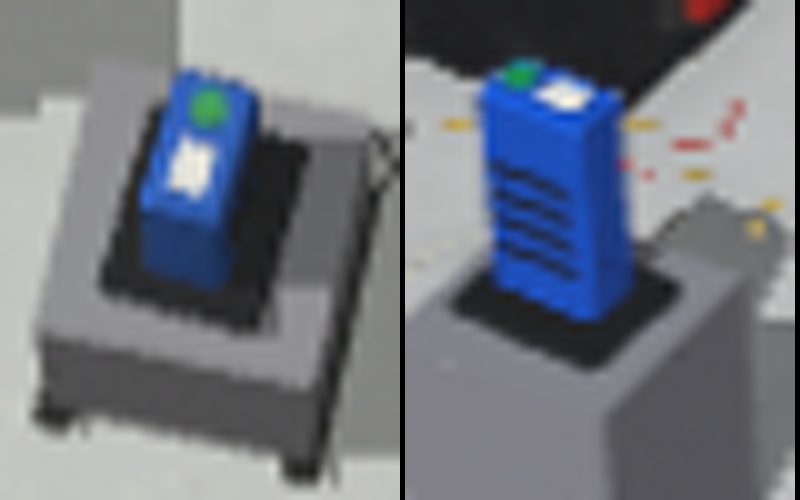

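In the top crop the handle's top face has its centre at about (315.2,164.8) and tilts about -14°. The collar and the stand are turned the same way.

```bash
python3 - <<'E'
from h import *
f=lambda x,y,z=.112:onz('top',(x/10+294.5,y/10+149.5),z)
g=lambda x,y:((x-405)/10+244.5,y/10+211.5)
c=[f(178,70),f(260,92),f(228,222),f(143,208)]
print(np.mean(c,0)); 
for i,j in((3,0),(2,1),(0,1),(3,2)):
    d=c[i]-c[j] if 0 else c[j]-c[i]; print(np.linalg.norm(d),np.degrees(np.arctan2(d[1],d[0])))
# collar top corners z .066 
col=[f(100,285,.066),f(265,325,.066),f(308,150,.066)];print("collar",(col[0]+col[2])/2,np.linalg.norm(col[1]-col[0]),np.linalg.norm(col[2]-col[1]))
print("2view centre",two((202/10+294.5,148/10+149.5),g(552,91)))
print("jaw",onz('top',(228,316),.06),onz('top',(228,263),.06))
print("dot",onz('top',(229,316),.012))
s=manip.read_state();print(s['eef_pos'],s['eef_rot'])
E
```

```text
[0.68664216 0.09808965 0.112     ]
0.02313756963746276 -13.080576830649905
0.021750339718367647 -12.789602164144085
0.013535713444899624 -104.76090072065917
0.01367627378979262 -98.9268786318845
collar [0.6869647  0.09840245 0.066     ] 0.02833924518013892 0.03071738737594123
2view centre (array([0.68739058, 0.09833127, 0.11229973]), np.float64(0.0016824763984261768))
jaw [0.44562851 0.23679933 0.06      ] [0.53216076 0.23961488 0.06      ]
dot [0.44516362 0.2430619  0.012     ]
[ 0.22042257 -0.53042507  0.23047469] [-1.79896459e+02 -8.22681174e-03  2.25634187e+01]
```

```bash
cat > go.py <<'E'
# usage: go.py x y z(mm) yaw : print tool-axis shift from the measured pose
import sys;from h import *
s=manip.read_state();x,y,z,w=map(float,sys.argv[1:])
R=Ro.from_euler("xyz",s['eef_rot'],degrees=True).as_matrix()
d=R.T@(np.array([x,y,z])-s['eef_pos']*1000);t=(s['eef_rot'][2]-w+180)%360-180
print("t",round(s['clock'],2),"pos",np.round(s['eef_pos']*1000,1),"rot",np.round(s['eef_rot'],1),"q",np.round(s['q']),"F",np.round(s['wrist_force'],1),"w",round(s['width'],3),"g",round(s['grasp_force'],1))
print("shift",np.round(d,1),"turn",round(t,1))
E
python3 -m handwheel '[[672,-401,0,35.6,0.5],[672,-401,0,35.6,0.5],[672,-401,0,35.6,0.5],[672,-401,0,35.6,0.5],[672,-401,0,35.6,0.5]]'; python3 go.py 687 98 200 -13
```

```text
clock: 0.52
eef_pos: [0.3381, -0.3724, 0.2309]
eef_rot: [-180.0, 0.0, -11.4]
wrist_force: [0.4, -0.4, 0.5]
width: 0.499
grasp_force: 0.0
t 0.52 pos [ 338.1 -372.4  230.9] rot [-180.     0.   -11.4] q [-53.  12.  95.   0.  74.  49.] F [ 0.4 -0.4  0.5] w 0.499 g 0.0
shift [ 249.1 -530.1   31.2] turn 1.6
```

```bash
python3 -m handwheel '[[249,-530,0,0,0.5],[249,-530,0,0,0.5],[249,-530,0,0,0.5],[249,-530,0,0,0.5],[249,-530,0,0,0.5]]' >/dev/null; python3 go.py 687 98 200 -13
```

```text
t 0.93 pos [ 461.2 -204.2  231.1] rot [-180.    0.  -11.] q [-29.  12.  94.  -0.  74.  72.] F [ 0.4 -0.7  0.3] w 0.499 g 0.0
shift [ 163.7 -339.8   31. ] turn 2.0
```

```bash
python3 -m handwheel '[[164,-340,0,2,0.5],[164,-340,0,2,0.5],[164,-340,0,2,0.5],[164,-340,0,2,0.5],[164,-340,0,2,0.5]]' >/dev/null; python3 go.py 687 98 200 -13
```

```text
t 1.35 pos [586.  -37.3 230.9] rot [180.   0. -13.] q [-8. 19. 85. -0. 77. 95.] F [ 0.1 -1.3  0.2] w 0.497 g 0.0
shift [  68.  -154.5   30.9] turn -0.0
```

```bash
python3 -m handwheel '[[68,-154,0,0,0.5],[68,-154,0,0,0.5],[68,-154,0,0,0.5],[68,-154,31,0,0.5],[68,-154,31,0,0.5]]' >/dev/null; python3 -m handwheel '[[0,0,0,0,0.5],[0,0,0,0,0.5]]' >/dev/null; python3 go.py 687 98 73 -13
```

```text
t 1.93 pos [685.2  95.3 198.6] rot [179.9   0.2 -13. ] q [  4.  28.  73.  -0.  78. 107.] F [-0.4  0.6  0.5] w 0.5 g 0.0
shift [  1.6  -3.3 125.6] turn 0.0
```

```bash
python3 -m handwheel '[[2,-3,20,0,0.5],[2,-3,50,0,0.5],[2,-3,65,0,0.5],[2,-3,65,0,0.5],[2,-3,65,0,0.5]]' >/dev/null; python3 go.py 687 98 73 -13
python3 - <<'E'
from h import *
s=eyes.grab_frame("side");t=eyes.grab_frame("top")
o=np.zeros((480,800,3),np.uint8)
o[:,:400]=cv2.resize(s[190:310,210:310],(400,480),interpolation=cv2.INTER_CUBIC);o[:,400:]=cv2.resize(t[120:240,270:370],(400,480),interpolation=cv2.INTER_CUBIC)
cv2.imwrite("pics/pre.png",o)
E
```

```text
t 2.35 pos [688.   96.  135.7] rot [ 1.799e+02  1.000e-01 -1.310e+01] q [  4.  31.  78.  -0.  71. 108.] F [-0.2 -0.1  0.9] w 0.5 g 0.0
shift [-1.3 -1.8 62.7] turn -0.1
```

View pics/pre.png

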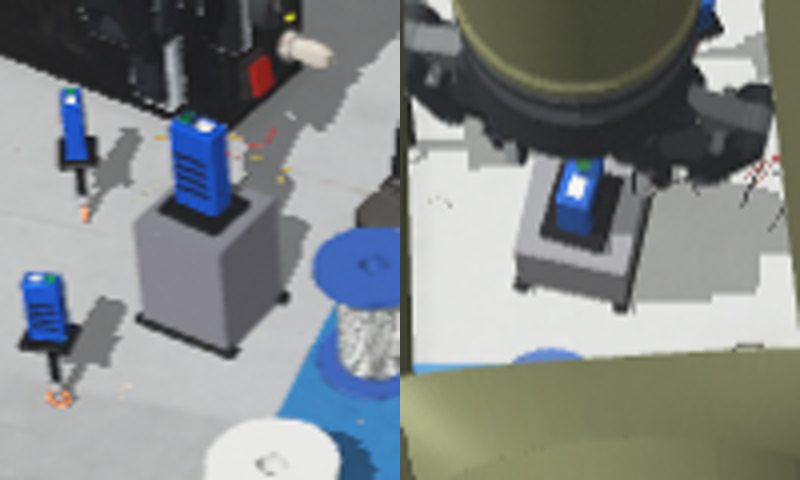

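The handle at crop (580,190) is centred between the fingers in the top view, and the side view shows nothing in the way, so I'm descending.

```bash
python3 -m handwheel '[[-1,-2,15,0,0.5],[-1,-2,30,0,0.5],[-1,-2,45,0,0.5],[-1,-2,58,0,0.5],[-1,-2,62,0,0.5]]' >/dev/null; python3 -m handwheel '[[0,0,0,0,0.5],[0,0,0,0,0.5],[0,0,0,0,0.5]]' >/dev/null; python3 go.py 687 98 73 -13
```

```text
t 3.12 pos [689.8 100.   75.2] rot [-179.9   -0.2  -13. ] q [  5.  35.  81.  -0.  64. 108.] F [-0.8 -0.2  0.2] w 0.503 g 0.0
shift [-2.3  2.6  2.2] turn -0.0
```

```bash
python3 -m handwheel '[[-2,2,2,0,0.5],[-2,2,2,0,0.5],[-2,2,2,0,0.5]]' >/dev/null; python3 go.py 687 98 73 -13;  python3 -m handwheel '[[0,0,0,0,0.75],[0,0,0,0,0.9],[0,0,0,0,0.95],[0,0,0,0,1],[0,0,0,0,1]]' 50 ; python3 -m handwheel '[[0,0,0,0,1],[0,0,0,0,1],[0,0,0,0,1]]' >/dev/null; python3 go.py 687 98 73 -13
```

```text
t 3.37 pos [686.1  98.4  71.8] rot [-180.   -0.  -13.] q [  5.  34.  82.  -0.  64. 108.] F [-0.2  0.5  0. ] w 0.5 g 0.0
shift [ 1.   0.2 -1.2] turn -0.0
clock: 3.78
eef_pos: [0.6863, 0.0986, 0.0716]
eef_rot: [-180.0, -0.0, -13.0]
wrist_force: [-0.7, 0.9, 1.3]
width: 0.156
grasp_force: 48.8
t 4.03 pos [686.4  98.6  71.6] rot [-180.   -0.  -13.] q [  5.  35.  82.   0.  64. 108.] F [ 0.4 -0.3  2.6] w 0.159 g 48.9
shift [ 0.7  0.4 -1.4] turn -0.0
```

```bash
python3 -m handwheel '[[0,0,-5,0,1],[0,0,-15,0,1],[0,0,-28,0,1],[0,0,-42,0,1],[0,0,-56,0,1]]' >/dev/null;python3 -m handwheel '[[0,0,-14,0,1],[0,0,-28,0,1],[0,0,-40,0,1],[0,0,-48,0,1],[0,0,-50,0,1]]' ; python3 go.py 445.4 235.3 180 85.4
```

```text
clock: 4.87
eef_pos: [0.6871, 0.0986, 0.1797]
eef_rot: [-179.9, -0.2, -13.0]
wrist_force: [1.4, -0.2, 0.2]
width: 0.161
grasp_force: 48.7
t 4.87 pos [687.1  98.6 179.7] rot [-179.9   -0.2  -13. ] q [  5.  29.  75.   0.  76. 108.] F [ 1.4 -0.2  0.2] w 0.161 g 48.7
shift [-266.3  -78.6   -1.1] turn -98.4
```

```bash
python3 -m handwheel '[[-10,-3,0,-4,1],[-26,-8,0,-10,1],[-43,-13,0,-16,1],[-60,-18,0,-22,1],[-77,-23,0,-28,1]]' >/dev/null; python3 go.py 445.4 235.3 180 85.4
```

```text
t 5.28 pos [615.1 138.4 176.5] rot [-1.80e+02  1.00e-01  1.52e+01] q [ 9. 24. 84.  0. 72. 84.] F [0.2 0.3 0.4] w 0.154 g 48.6
shift [-138.2 -138.    -3.2] turn -70.2
```

```bash
python3 -m handwheel '[[-17,3,0,-6,1],[-34,6,0,-12,1],[-51,9,0,-18,1],[-68,12,0,-24,1],[-85,15,0,-30,1]]' >/dev/null; python3 go.py 445.4 235.3 180 85.4
```

```text
t 5.7 pos [536.7 101.6 176.7] rot [-1.80e+02  1.00e-01  4.53e+01] q [ 6. 18. 94. -0. 68. 51.] F [-0.9  0.9 -0.1] w 0.157 g 48.7
shift [  30.7 -159.    -3.2] turn -40.1
```

```bash
python3 -m handwheel '[[3,-16,0,-6,1],[6,-34,0,-12,1],[10,-52,0,-18,1],[14,-70,0,-24,1],[17,-87,0,-30,1]]' >/dev/null; python3 go.py 445.4 235.3 180 85.4
```

```text
t 6.12 pos [487.6 175.9 176.9] rot [-179.9    0.    75.2] q [15. 16. 97.  0. 67. 30.] F [ 0.3  0.8 -0.6] w 0.162 g 48.7
shift [ 46.6 -55.9  -3.1] turn -10.2
```

```bash
python3 -m handwheel '[[13,-16,0,-5,1],[26,-32,0,-10.2,1],[38,-46,0,-10.2,1],[45,-54,0,-10.2,1],[47,-56,0,-10.2,1]]' >/dev/null; python3 -m handwheel '[[0,0,10,0,1],[0,0,20,0,1],[0,0,25,0,1],[0,0,25,0,1],[0,0,25,0,1]]' >/dev/null; python3 go.py 445.4 235.3 90.6 85.4
python3 - <<'E'
from h import *
s=eyes.grab_frame("side");t=eyes.grab_frame("top")
o=np.zeros((480,800,3),np.uint8)
o[:,:400]=cv2.resize(s[250:370,300:400],(400,480),interpolation=cv2.INTER_CUBIC);o[:,400:]=cv2.resize(t[240:360,200:300],(400,480),interpolation=cv2.INTER_CUBIC)
cv2.imwrite("pics/hov.png",o);cv2.imwrite("pics/hs.png",s);cv2.imwrite("pics/ht.png",t)
print(px('side',[.4454,.2353,.018]),px('side',[.4406,.1755,.018]),px('side',manip.read_state()['eef_pos']-[0,0,.0676]))
E
```

```text
t 6.95 pos [446.6 234.5 151.3] rot [-1.799e+02  1.000e-01  8.510e+01] q [ 23.  17. 101.  -0.  63.  28.] F [-0.4  0.7 -0.7] w 0.156 g 48.7
shift [ 0.8 -1.1 60.7] turn -0.3
[369.13284082 341.22287949] [380.43536777 316.67119088] [370.10926669 311.90092594]
```

View pics/hov.png

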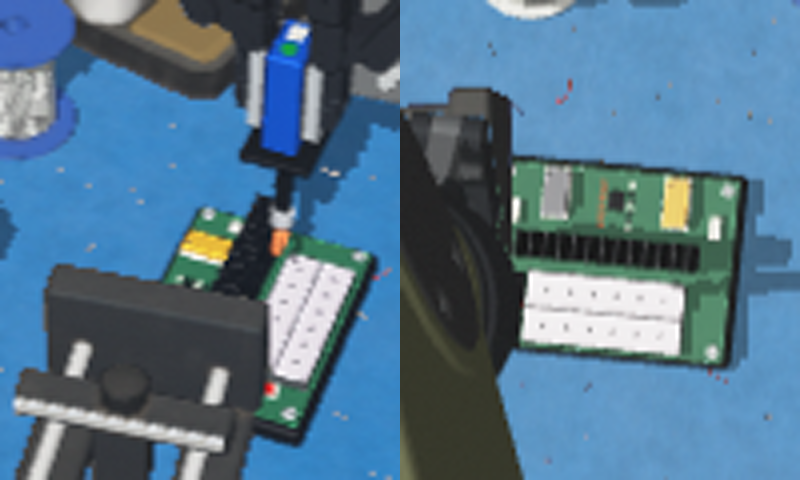

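The probe is held upright with the loop aligned. The tip is seen at side (370,313), close to the predicted (370,312). The vice jaw by the red dot is close to the sweep's start, so I'll measure it before descending.

```bash
python3 - <<'E'
from h import *
t=cv2.imread("pics/top0.png");s=cv2.imread("pics/hs.png")
o=np.zeros((560,800,3),np.uint8)
o[:,:400]=cv2.resize(t[255:325,200:250],(400,560),interpolation=cv2.INTER_CUBIC);o[:480,405:]=cv2.resize(s[300:360,310:379],None,fx=5.72,fy=8,interpolation=cv2.INTER_CUBIC)[:480,:395]
cv2.imwrite("pics/jaw.png",o)
def show(l,n,b,z,k=1):
    for c in b[:k]: print(l,rect(n,c,z),cv2.boundingRect(c))
show("shield top",'top',blobs(cv2.imread("pics/ht.png"),(222,295,295,340),(0,0,170),(180,60,255)),.018)
show("shield side",'side',blobs(s,(366,305,400,355),(0,0,170),(180,60,255)),.018)
print("seam",onz('top',(230.75,317),.018),onz('top',(271.25,319.5),.018))
E
```

```text
shield top [443.1 205.8  67.1  30.2  85.6] (230, 307, 41, 22)
shield side [444.7 205.8  68.   29.1  85.4] (367, 314, 22, 31)
seam [0.44357467 0.23904004 0.018     ] [0.44022197 0.16998468 0.018     ]
```

View pics/jaw.png

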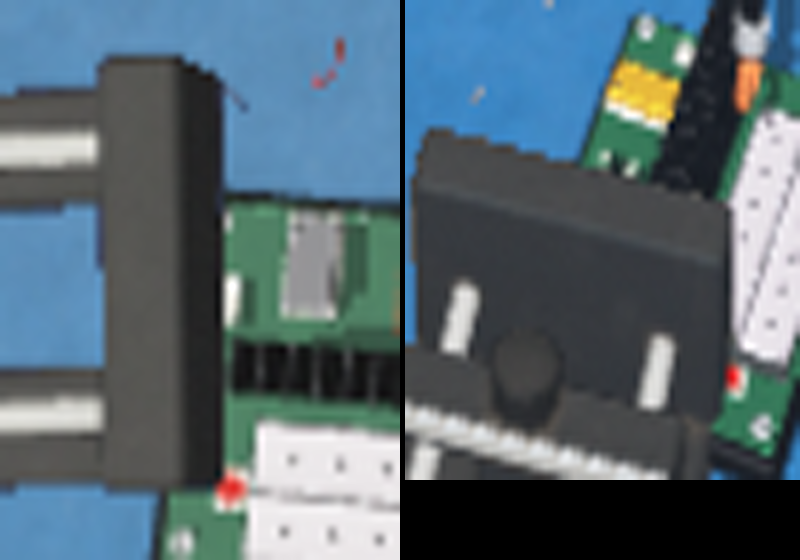

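```bash
python3 - <<'E'
from h import *
print(two((222.5,262),(314.4,316.2)),two((223,316),(366.8,325.6)))
for z in(.0,.012,.05,.06,.07):print(z,onz('top',(223,315.7),z),onz('top',(227.7,315.7),z))
E
```

```text
(array([0.53404036, 0.24858356, 0.06145779]), np.float64(0.0009373961097048813)) (array([0.447253  , 0.24468548, 0.06329545]), np.float64(0.0034415282295145386))
0.0 [0.44542818 0.25546553 0.        ] [0.44552981 0.24730788 0.        ]
0.012 [0.44554478 0.25336533 0.012     ] [0.44564517 0.24530711 0.012     ]
0.05 [0.445914  0.2467147 0.05     ] [0.44601047 0.23897134 0.05      ]
0.06 [0.44601116 0.24496454 0.06      ] [0.4461066  0.23730403 0.06      ]
0.07 [0.44610832 0.24321437 0.07      ] [0.44620273 0.23563672 0.07      ]
```

```bash
cat > tip.py <<'E'
from h import *
import sys
def tip(s,box=None):
    st=manip.read_state();P=st['eef_pos']-[0,0,.0676];u=px('side',P).astype(int)
    b=box or (u[0]-10,u[1]-14,u[0]+10,u[1]+6)
    c=blobs(s,b,(4,90,90),(16,255,255),4)
    if not c: print("none",u);return
    c=c[0][:,0];low=c[c[:,1]>=c[:,1].max()-1].mean(0)+[0,.5]
    e,d=ray('side',low);k=(P[0]*0+P[1]-e[1])/d[1];Q=e+d*k  # plane y = tip y
    print("tip px",low,"bbox",c.min(0),c.max(0),"pred",px('side',P),"pred tip",np.round(P*1000,1),"seen in plane y:",np.round(Q*1000,1))
if __name__=="__main__":
    tip(cv2.imread(sys.argv[1]) if len(sys.argv)>1 else eyes.grab_frame("side"))
E
python3 tip.py pics/hs.png; python3 go.py 445.2 234.3 90.6 85.4
```

```text
tip px [368.75 313.  ] bbox [367 307] [372 313] pred [370.10926669 311.90092594] pred tip [447.2 235.   84.6] seen in plane y: [449.2 235.   81.6]
t 7.05 pos [447.2 235.  152.2] rot [-180.     0.    85.1] q [ 23.  17. 101.  -0.  63.  28.] F [ 0.8  0.4 -0.9] w 0.159 g 48.7
shift [-0.8 -1.9 61.6] turn -0.3
```

```bash
python3 -m handwheel '[[-1,-2,8,-0.3,1],[-1,-2,18,-0.3,1],[-1,-2,30,-0.3,1],[-1,-2,42,-0.3,1],[-1,-2,50,-0.3,1]]' >/dev/null;python3 -m handwheel '[[0,0,2,0,1],[0,0,4,0,1],[0,0,4,0,1],[0,0,4,0,1]]' >/dev/null; python3 go.py 445.5 234.3 90.6 85.4
```

```text
t 7.8 pos [444.7 234.4  98.4] rot [180.    0.   85.5] q [ 23.  20. 105.  -0.  55.  28.] F [-0.1 -0.3 -0.5] w 0.158 g 48.8
shift [-0.   0.8  7.8] turn 0.1
```

```bash
python3 -m handwheel '[[0,0.5,2,0,1],[0,0.5,5,0,1],[0,0.5,7.5,0,1],[0,0.5,7.5,0,1],[0,0.5,7.5,0,1]]' >/dev/null; python3 go.py 445.4 234.3 90.6 85.4
python3 - <<'E'
from h import *
from tip import tip
s=eyes.grab_frame("side");tip(s)
cv2.imwrite("pics/st.png",cv2.resize(s[290:360,330:400],(560,560),interpolation=cv2.INTER_CUBIC))
E
python3 go.py 440.6 175.5 90.6 85.4
```

```text
t 8.22 pos [445.1 234.4  90.7] rot [-180.     0.    85.5] q [ 23.  21. 105.  -0.  54.  28.] F [ 0.5 -0.3 -1.8] w 0.162 g 48.7
shift [-0.1  0.3  0.1] turn 0.1
tip px [367.5 340. ] bbox [367 335] [370 340] pred [369.57173201 338.75784513] pred tip [445.1 234.4  23.1] seen in plane y: [448.4 234.4  19. ]
t 8.27 pos [445.1 234.4  90.7] rot [-180.     0.    85.5] q [ 23.  21. 105.  -0.  54.  28.] F [-0.8 -0.3 -2.2] w 0.158 g 48.7
shift [-59.1   0.1   0.1] turn 0.1
```

View pics/st.png

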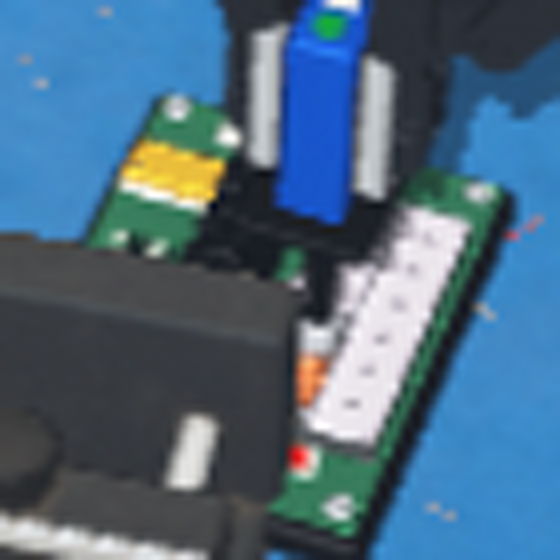

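The loop sits over the seam's red-dot end at about crop (313,378), clear of both the jaw and the lid. Starting the sweep at 20 mm/s.

```bash
python3 -m handwheel '[[-1.7,0,0,0,1],[-3.3,0,0,0,1],[-5,0,0,0,1],[-6.7,0,0,0,1],[-8.3,0,0,0,1]]' >/dev/null; python3 -m handwheel '[[-1.7,0,0,0,1],[-3.3,0,0,0,1],[-5,0,0,0,1],[-6.7,0,0,0,1],[-8.3,0,0,0,1]]' >/dev/null; python3 go.py 440.6 175.5 90.6 85.4
```

```text
t 9.1 pos [443.8 217.8  90.8] rot [-180.    -0.    85.5] q [ 21.  20. 106.   0.  53.  26.] F [-0.4 -0.1 -0.2] w 0.152 g 48.7
shift [-42.4   0.2   0.2] turn 0.1
```

```bash
python3 -m handwheel '[[-1.7,0,0,0,1],[-3.3,0,0,0,1],[-5,0,0,0,1],[-6.7,0,0,0,1],[-8.3,0,0,0,1]]' >/dev/null; python3 -m handwheel '[[-1.7,0,0,0,1],[-3.3,0,0,0,1],[-5,0,0,0,1],[-6.7,0,0,0,1],[-8.3,0,0,0,1]]' >/dev/null; python3 -m handwheel '[[-1.7,0,0,0,1],[-3.3,0,0,0,1],[-5,0,0,0,1],[-6.7,0,0,0,1],[-8.3,0,0,0,1]]' >/dev/null; python3 go.py 440.6 175.5 90.6 85.4
```

```text
t 10.35 pos [441.8 192.9  90.8] rot [180.    0.   85.5] q [ 19.  19. 108.  -0.  53.  23.] F [0.1 0.3 0.5] w 0.153 g 48.7
shift [-17.5   0.1   0.2] turn 0.1
```

```bash
python3 -m handwheel '[[-1.7,0,0,0,1],[-3.3,0,0,0,1],[-5,0,0,0,1],[-6.7,0,0,0,1],[-8.3,0,0,0,1]]' >/dev/null; python3 -m handwheel '[[-1.7,0,0,0,1],[-3.3,0,0,0,1],[-5,0,0,0,1],[-6.7,0,0,0,1],[-8.3,0,0,0,1]]' >/dev/null; python3 -m handwheel '[[-1.6,0,0,0,1],[-1.6,0,0,0,1],[-1.6,0,0,0,1]]' >/dev/null; python3 go.py 440.6 175.5 90.6 85.4
python3 tip.py; python3 go.py 489.5 175.7 150 -4.6
```

```text
t 11.43 pos [440.4 174.9  90.9] rot [180.   -0.   85.4] q [ 17.  19. 109.   0.  52.  21.] F [ 0.2  0.6 -0.7] w 0.164 g 48.7
shift [0.6 0.1 0.3] turn 0.0
tip px [379.25 315.  ] bbox [378 310] [382 315] pred [380.76621027 314.30618856] pred tip [440.5 175.   23.3] seen in plane y: [443.  175.   20.8]
t 11.48 pos [440.5 175.   90.9] rot [180.   -0.   85.5] q [ 17.  19. 109.   0.  52.  21.] F [ 0.1  1.2 -1.3] w 0.161 g 48.7
shift [  4.6  48.8 -59.1] turn 90.1
```

```bash
python3 -m handwheel '[[0,0,-6,0,1],[0,0,-18,0,1],[0,0,-32,0,1],[0,0,-46,0,1],[0,0,-56,0,1]]' >/dev/null; python3 -m handwheel '[[0,0,-3,5,1],[0,6,-3,11,1],[0,12,-3,17,1],[0,18,-3,23,1],[0,24,-3,29,1]]' >/dev/null; python3 go.py 489.5 175.7 150 -4.6
```

```text
t 12.32 pos [464.6 173.2 150.4] rot [180.   -0.   56.2] q [ 16.  16. 102.   0.  62.  49.] F [ 0.4  0.  -0.1] w 0.154 g 48.7
shift [15.9 19.3  0.5] turn 60.8
```

```bash
python3 -m handwheel '[[3,4,0,6,1],[6,8,0,12,1],[10,12,0,18,1],[13,16,0,24,1],[16,19,0,30,1]]' >/dev/null; python3 -m handwheel '[[0,0,0,6,1],[0,0,0,12,1],[0,0,0,18,1],[0,0,0,24,1],[0,0,0,30,1]]' >/dev/null; python3 -m handwheel '[[0,0,0,0,1],[0,0,0,0,1]]' >/dev/null; python3 go.py 489.5 175.7 91.6 -4.6
python3 tip.py
```

```text
t 13.32 pos [489.  176.  150.1] rot [-180.    -0.    -3.4] q [ 15.  18.  99.   0.  63. 109.] F [-0.6  0.3 -0.6] w 0.161 g 48.7
shift [ 0.5  0.3 58.5] turn 1.2
tip px [353.         281.91666667] bbox [349 276] [357 282] pred [354.07910266 283.09623664] pred tip [489.  176.   82.5] seen in plane y: [491.  176.   84.6]
```

```bash
python3 -m handwheel '[[1,0,8,1.2,1],[1,0,20,1.2,1],[1,0,34,1.2,1],[1,0,46,1.2,1],[1,0,52,1.2,1]]' >/dev/null; python3 -m handwheel '[[0,0,0,0,1],[0,0,2,0,1],[0,0,4,0,1],[0,0,6,0,1],[0,0,6,0,1]]' >/dev/null;  python3 -m handwheel '[[0,0,0,0,1],[0,0,0,0,1],[0,0,0,0,1]]' >/dev/null; python3 go.py 489.8 175.8 91.6 -4.6
python3 - <<'E'
from h import *
from tip import tip
s=eyes.grab_frame("side");t=eyes.grab_frame("top");tip(s)
o=np.zeros((560,800,3),np.uint8);o[:,:400]=cv2.resize(s[265:335,325:375],(400,560),interpolation=cv2.INTER_CUBIC)
o[:,400:]=cv2.resize(t[190:330,210:310],(400,560),interpolation=cv2.INTER_CUBIC)
cv2.imwrite("pics/osc.png",o);print(px('side',[.4898,.1758,.018]))
E
```

```text
t 14.45 pos [490.2 175.9  92.1] rot [-180.    -0.    -4.7] q [ 15.  22. 103.   0.  55. 110.] F [ 1.3 -0.6 -1.1] w 0.156 g 48.7
shift [-0.4  0.2  0.5] turn -0.1
tip px [351.81818182 306.95454545] bbox [347 302] [355 307] pred [352.43722356 307.91969006] pred tip [490.1 175.9  24.4] seen in plane y: [491.3 175.9  26.4]
[352.51514526 310.58514143]
```

View pics/osc.png

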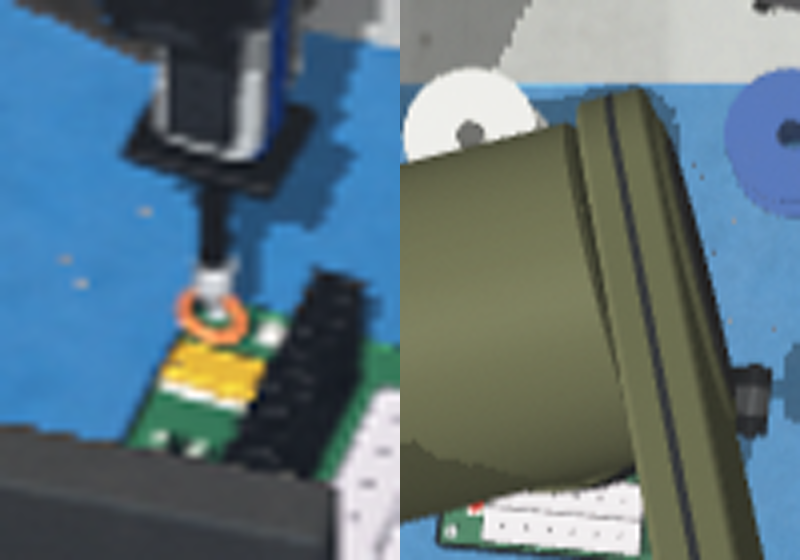

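```bash
python3 - <<'E'
from h import *
for f in("hs","side0"):
    c=blobs(cv2.imread(f"pics/{f}.png"),(338,290,372,325),(15,90,120),(32,255,255),8)[0];print(rect('side',c,.018),cv2.boundingRect(c))
c=blobs(cv2.imread("pics/ht.png"),(215,270,295,310),(12,90,120),(32,255,255),8)[0];print(rect('top',c,.018))
E
python3 go.py 489.8 175.8 91.6 -4.6
```

```text
[491.5 177.2  20.3  12.6  -7.8] (345, 308, 13, 7)
[491.5 177.2  20.3  12.6  -7.8] (345, 308, 13, 7)
[489.3 175.8  18.8   8.6   1.3]
t 14.55 pos [490.1 175.9  92. ] rot [-180.    -0.    -4.7] q [ 15.  22. 103.   0.  55. 110.] F [ 0.2 -0.2 -1. ] w 0.158 g 48.7
shift [-0.3  0.1  0.4] turn -0.1
```

```bash
python3 -m handwheel '[[0,0,0.3,0,1],[0,0,0.3,0,1],[0,0,0.3,0,1],[0,0,0.3,0,1],[0,0,0.3,0,1]]' >/dev/null; python3 -m handwheel '[[0,0,0,0,1],[0,0,0,0,1],[0,0,0,0,1],[0,0,0,0,1],[0,0,0,0,1]]'; python3 -c "
from rig import ticket;print(ticket.finish_job())"
```

```text
clock: 15.38
eef_pos: [0.49, 0.1759, 0.0915]
eef_rot: [-180.0, -0.0, -4.7]
wrist_force: [0.3, -0.1, -0.4]
width: 0.157
grasp_force: 48.7
the job is handed in; nothing more can be done
None
```

I swept the probe along the seam at about 2 cm/s, roughly 5 mm up, starting about 1 mm inside the red-dot mark to clear the vice jaw. It is now held still about 6 mm above the gold oscillator, with no contact noticed, and the job was handed in at 15.4 s.

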